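# Right the tipped parts caddy and hook it onto the bench rail

## Task

The little hook-on parts caddy lies on its side on the wooden board. First stand it upright on its own base on the board and let go of it; then take it again by its top grip, lift its hook over the lip of the bench rail and lower it until it is fully home, the notch of the hook over the rail's tooth and the tail of the hook behind the lip, and leave it hanging there by itself. Leave the bottle, the screwdriver and the battery where they are.

Things in the scene. Friction and masses are not known exactly. Their poses are not given: they have to be found in the camera images.
- caddy_grip (a point): Centre of the grip block (10 mm x, 40 mm y, 40 mm z) on top of the grey plastic caddy (120 to 225 g). Caddy axes: z up when standing or hung, x from bin to hook, y across. It is 110 mm above the base's underside, mid-width, 2 mm inside the back wall's outer face. At the start the caddy lies on its +y side (y down, z level), this point 32 mm above the board; tip it 90 degrees about its x to stand.
- caddy_base (a point): Caddy axes; on the underside of the base at the outer face of the back wall, mid-width: 110 mm below caddy_grip and 2 mm to its +x. The open bin reaches from here to x = -60 mm and y = -32 to +32; side walls 60 mm high, front 45 mm. The flat back wall, 4 mm thick (x = -4 to 0), is 64 mm wide to 82 mm up, then 40 mm wide up to the grip, which starts 90 mm up.
- caddy_hook (a point): Caddy axes; middle of the hook: on the underside of its bridge, 34 mm below caddy_grip and 6 mm to its +x, half-way across the 8 mm gap between back wall and tail. Bridge 6 mm thick, 50 mm wide, with an open notch 14 mm wide (y = -7 to +7) in the middle. The tail, a plate 4 mm thick and 50 mm wide parallel to the back wall, ends 18 mm below this point.
- rail_seat (a point): Seat on the fixed aluminium rail: middle of the lip's top edge, 130 mm above the board. Axes: z up, y along the rail, x level, from the open front (where the bin hangs) to the back. caddy_hook belongs here, caddy x along rail x. The lip tops an upright sheet 4 mm thick (x = -2 to 2), 160 mm long, 85 mm high; its flat front can serve as a stop for the caddy's back wall.
- rail_tooth (a point): Rail axes; top of the tooth in the middle of the lip, 8 mm above rail_seat: 8 mm wide (y), 4 mm thick like the sheet. The notch drops over it with 3 mm to spare each side; a caddy caught on the tooth sits 8 mm too high. Behind the lip is a gutter 14 mm wide, 22 mm deep; its back wall (x = 16 to 20) is as high as the tooth.
- rail_post (a point): Rail axes; top of the dark end post at the +y end of the rail, 50 mm above the lip, 87 mm along y and 9 mm along x from rail_seat; a like post stands at the -y end. Posts are 14 mm (y) by 24 mm (x). The wooden board under everything is 18 mm thick: its top is at height 0.018 m.
- flux_bottle: White bottle with a black cap, 38 mm across, 85 mm high, standing on the board; origin under its centre. Bystander.
- screwdriver: Screwdriver with a black handle, about 150 mm long, lying on the board; origin at its underside, x axis along it towards the blade. Bystander.
- battery: Flat bare-metal battery, 52 by 40 by 12 mm, lying on the board; origin under its centre. Bystander.

How it is judged (in metres and radians):
On the way:
1. the caddy stands upright on its own base on the board, at rest and let go (angle between caddy_grip's own z axis and vertical below 0.1 rad and height (world z) of caddy_grip between 0.123 and 0.133 m and linear speed of caddy below 0.02 m/s and contact force between each of the fingers, the arm and caddy below 0.05 N), for 0.3 s.
At the end, for the whole second after the job is handed in: The caddy hangs on the rail by itself, let go and at rest: the middle of its hook within 6 mm across, 5 mm along and 4 mm in height of the seat on the lip (tail behind the lip, notch over the tooth), upright within 0.15 rad and square to the rail within 0.15 rad (x of caddy_hook in the frame of rail_seat between -0.006 and 0.006 m and y of caddy_hook in the frame of rail_seat between -0.005 and 0.005 m and z of caddy_hook in the frame of rail_seat between -0.004 and 0.004 m and angle between caddy_grip's own z axis and vertical below 0.15 rad and angle between the x axis of caddy_grip and the x axis of rail_seat, either way round below 0.15 rad and linear speed of caddy below 0.02 m/s and contact force between each of the fingers, the arm and caddy below 0.05 N); the robot touches nothing.
It fails at once if the bottle, the screwdriver or the battery is moved more than 25 mm (distance of any of flux_bottle, screwdriver, battery from where it was at the start of the episode above 0.025 m).
It also fails if it takes over 62 s, if anything falls off the work surface, if the arm or the gripper's body presses on something with over 40 N, if the wrist force passes 120 N, or if a joint passes its speed limit or range.

## Robot

A 6-joint arm with a two-finger parallel gripper is mounted at the origin on the work surface. World frame = base frame: x ahead of the robot, y to its left, z up, the work surface at z = 0. Lengths are in mm, angles in degrees, forces in N, time in s.
With the tool pointing down it reaches from about 300 to 875 mm from the base axis. Payload 6.4 kg.
Tool frame: the origin (TCP) lies on the centre line of the jaws, within the pads' length; the fingertips stand 19 mm ahead of it and the grasp point (between the pads) is the TCP; y points along the fingers, z is the direction in which the jaws open and shut, and the axes are right-handed (so a half turn about y gives the same grasp; the last joint's range is limited). The gripper opens to 85 mm and grips with 20 to 120 N. Pads are 22 mm wide; open, the fingers measure 114 mm over their backs; the gripper's body (76 mm by 85 mm) begins 54 mm behind the grasp point. The pads swing forward as they close: fully open they stand 13 mm farther back than shut.
Start: joints at [53.497, 10.359, 92.074, -0, 77.567, -11.82], TCP at [240.11, 522.483, 250.288] pointing down, gripper open.
Joint ranges: [-171.53, 171.53], [-51.25, 118.39], [17.06, 147.69], [-65.23, 245.23], [0, 150.52], [-178.68, 178.68]. Speed limits (degrees/s): [147.25, 147.25, 172.46, 180, 180, 180].

## Interface

Orientations are given as a 3x3 rotation matrix whose columns are the frame's x, y, z axes.
In Python, from bench import manip gives the robot as it stands.
- The arm moves only by the shell command python3 -m inch 'ROWS' [FORCE]. ROWS is JSON, a list of rows, each an object of numbers: "x", "y", "z": the shift along the tool's x, y, z in mm; "turn": the turn about the tool's y in rad; "hand": the opening, from 0 (shut) to 1 (fully open). A call has 1 to 20 rows; each row is the pose to reach, as a shift and turn from the pose measured when the call began, along the tool's axes at that moment; what a row does not reach only later rows make up. A row lasts 1/8 s, in which the tool goes at most 62.5 mm and 10.7 degrees, less where a joint would pass 70% of its speed; a pose out of reach is approached as far as the arm can. A call with a gripper value outside its range is refused whole. The fingers move at their own pace and stop on an object; FORCE is the grip in N (left out, the last holds). Time passes only in rows, so rows that repeat a pose let the fingers close. It gives the time, the measured TCP pose, the force and the opening at its end, in the units of the state.
- manip.state(): the state, without advancing time (a new reading comes with each control period).
- manip.grab_frame(name): name is "scene" or "side" or "wrist"; returns a dict with "color" (420x560x3 uint8, red, green, blue), "mtx" (3x3 intrinsics, pixels), "k1" (the pictures are not rectified: a ray, as slopes to the right and down, at radius r is drawn at 1 + k1 r^2 times it, then the intrinsics apply), "cam_to_world" (4x4, takes a point from camera to world coordinates). Camera axes: x right, y up, looking along -z (the intrinsics and any distortion apply to the point x, -y, -z); pixel columns grow to the right and rows downward; lengths in mm; the calibration is good to about 2 mm. A picture is of the moment at which its call begins. There is no depth.
- manip.job_done(): hands the job in, once; it reports no verdict.
The state is a dict: "clock": time; "joint_pos": joint angles; "joint_vel": joint speeds; "effort": joint torques, N m; "ee_pos": TCP position; "tool_rot": TCP orientation; "force": force on the tool from outside, world axes, zero at the start; "moment": the same for the moment, N m; "finger_gap": opening from 0.0 (shut) to 1.0 (fully open).
Only numpy, scipy, OpenCV 4.12 (cv2) and the standard library are available. Lean on these libraries where they do the work, as an engineer would, in place of code of your own. Each camera call takes 0.05 s, during which the arm holds its last target.

## Working session

There is one attempt and no reset: what is moved stays moved. The work goes in short steps, Python scripts to look and compute and a shell command to move; the robot and the scene stay as the last step left them, time stands still between calls to the robot, and variables do not carry over. Pictures are saved under pics/ and viewed, and the job is handed in when it is done.

```bash
mkdir -p pics; ls
cat > h.py <<'E'
from bench import manip
import numpy as np, cv2
def grab(n,fn):
    f=manip.grab_frame(n); cv2.imwrite('pics/%s.png'%fn,f['color'][:,:,::-1]); np.savez('pics/%s.npz'%fn,**{k:np.array(f[k]) for k in('color','mtx','k1','cam_to_world')}); return f
def load(fn): return np.load('pics/%s.npz'%fn)
def ray(f,u,v):
    d=cv2.undistortPoints(np.array([[[u,v]]],float),f['mtx'],np.array([float(f['k1']),0,0,0]))[0,0]
    # distortion: drawn=(1+k1 r^2)*true ; undistortPoints inverts this
    T=f['cam_to_world'];w=T[:3,:3]@np.array([d[0],-d[1],-1]);return T[:3,3],w/np.linalg.norm(w)
def plane(f,u,v,z):
    o,w=ray(f,u,v);return o+w*(z-o[2])/w[2]
def tri(rs):
    A=0;b=0
    for o,w in rs:
        P=np.eye(3)-np.outer(w,w);A=A+P;b=b+P@o
    x=np.linalg.solve(A,b);return x,[np.linalg.norm((np.eye(3)-np.outer(w,w))@(x-o)) for o,w in rs]
def proj(f,p):
    T=f['cam_to_world'];c=T[:3,:3].T@(np.array(p,float)-T[:3,3]);q=np.array([c[0],-c[1]])/-c[2];q=q*(1+float(f['k1'])*(q@q));return (f['mtx']@np.array([q[0],q[1],1]))[:2]
E
python3 - <<'E'
from h import *
for n in('scene','side','wrist'):
    f=grab(n,n+'0');print(n,f['mtx'],f['k1'],np.round(f['cam_to_world'],3))
print(manip.state())
E
```

```text
pics
scene [[485.8671207    0.         277.77478216]
 [  0.         485.8671207  209.95416333]
 [  0.           0.           1.        ]] 0.024071170079962793 [[-5.550000e-01 -6.570000e-01  5.100000e-01  1.192725e+03]
 [ 8.320000e-01 -4.410000e-01  3.380000e-01  3.996700e+02]
 [ 3.000000e-03  6.110000e-01  7.910000e-01  1.096452e+03]
 [ 0.000000e+00  0.000000e+00  0.000000e+00  1.000000e+00]]
side [[456.29457561   0.         283.75824569]
 [  0.         456.29457561 211.42601824]
 [  0.           0.           1.        ]] -0.10664993884126084 [[ 7.42000e-01  4.97000e-01 -4.51000e-01  1.27120e+02]
 [-6.70000e-01  5.30000e-01 -5.19000e-01 -4.98757e+02]
 [-1.90000e-02  6.87000e-01  7.26000e-01  9.04123e+02]
 [ 0.00000e+00  0.00000e+00  0.00000e+00  1.00000e+00]]
wrist [[333.45344324   0.         279.80483192]
 [  0.         333.45344324 209.76011805]
 [  0.           0.           1.        ]] -0.021468459781801053 [[ 4.18000e-01 -8.76000e-01 -2.42000e-01  1.77840e+02]
 [ 9.08000e-01  4.03000e-01  1.12000e-01  5.50638e+02]
 [-1.00000e-03 -2.66000e-01  9.64000e-01  3.72115e+02]
 [ 0.00000e+00  0.00000e+00  0.00000e+00  1.00000e+00]]
{'clock': 0.15, 'joint_pos': array([ 5.34963786e+01,  1.03917635e+01,  9.21191228e+01,  2.77932570e-04,
        7.75674485e+01, -1.18201049e+01]), 'joint_vel': array([ 0.01525109, -0.13741261, -0.15264363, -0.04206983,  0.1289832 ,
       -0.0819346 ]), 'effort': array([-4.78436741e-04, -4.45264578e+01, -3.51691318e+01, -3.90300047e-04,
        5.88516210e-03, -1.37593676e-05]), 'ee_pos': array([239.86180612, 522.13943282, 249.58925668]), 'tool_rot': array([[ 9.08627803e-01, -8.17119093e-04,  4.17606092e-01],
       [-4.17606794e-01, -1.09616394e-03,  9.08627186e-01],
       [-2.84691885e-04, -9.99999065e-01, -1.33723951e-03]]), 'force': array([-0.06709306,  0.21507835,  0.40146296]), 'moment': array([-0.05709061, -0.02379482, -0.00881256]), 'finger_gap': 1.0002633982386404}
```

View pics/scene0.png

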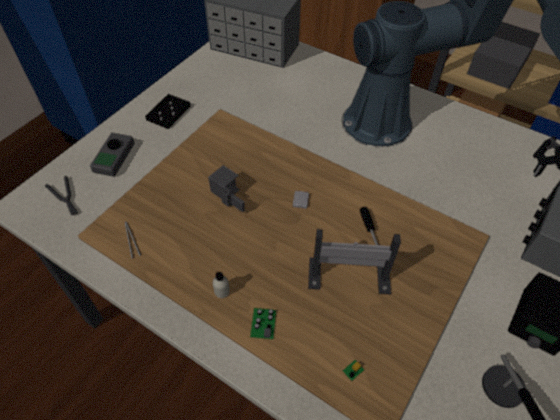

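View pics/side0.png

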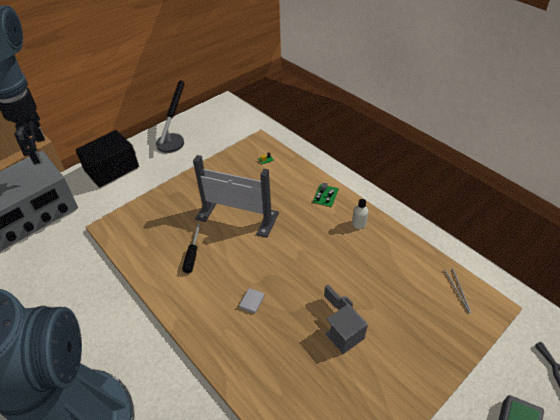

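View pics/wrist0.png

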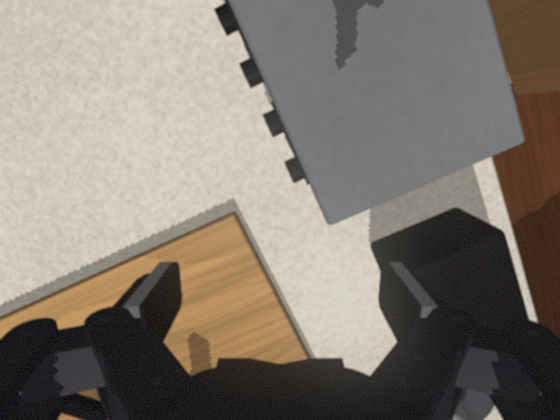

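Scene picture: caddy at about (228,188), battery (301,200), screwdriver (370,228), rail (352,265), bottle (222,285). In the side picture the caddy is at (345,320), rail (235,195), bottle (360,215), battery (252,300). I'll zoom in.

Run:
```python
from h import *
def crop(n,u0,v0,w,h,s):
    f=load(n);c=f['color'][v0:v0+h,u0:u0+w,::-1];c=cv2.resize(c,None,fx=s,fy=s,interpolation=cv2.INTER_CUBIC);c=np.clip(c*1.6,0,255).astype('uint8')
    for k in range(0,w,10): cv2.putText(c,str(u0+k),(k*s,10),0,.33,(255,255,255));cv2.line(c,(k*s,12),(k*s,18),(255,255,255))
    for k in range(0,h,10): cv2.putText(c,str(v0+k),(0,k*s+4),0,.33,(255,255,255))
    return c
a=crop('scene0',195,155,65,65,6);b=crop('side0',310,275,65,85,6)
H=max(a.shape[0],b.shape[0]);o=np.zeros((H,a.shape[1]+b.shape[1],3),'uint8');o[:a.shape[0],:a.shape[1]]=a;o[:b.shape[0],a.shape[1]:]=b;cv2.imwrite('pics/z1.png',o)
a=crop('scene0',300,225,110,75,7);cv2.imwrite('pics/z2.png',a)
cv2.imwrite('pics/z3.png',crop('side0',185,150,100,90,6))
```

```text
(no output)
```

View pics/z1.png

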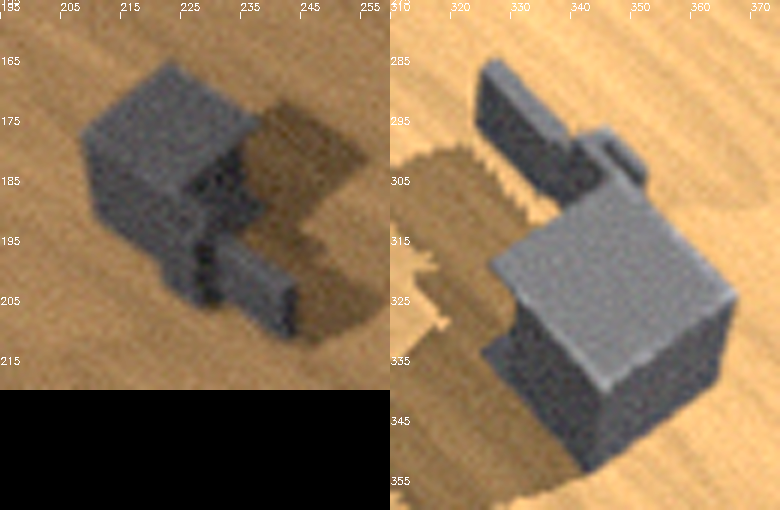

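View pics/z2.png

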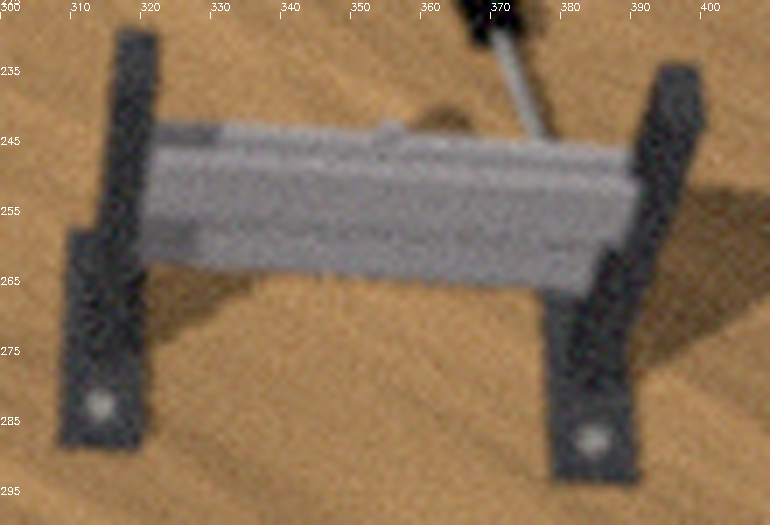

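View pics/z3.png

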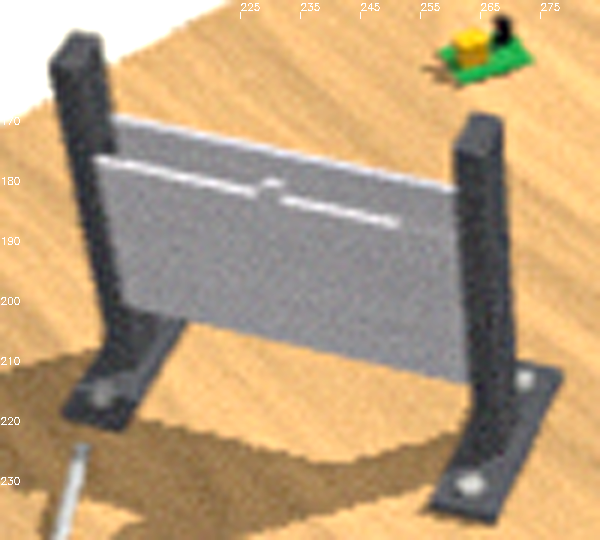

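Run:
```python
from h import *
s=load('scene0');d=load('side0')
def T(n,a,b):
    x,e=tri([ray(s,*a),ray(d,*b)]);print(n,np.round(x,1),np.round(e,1));return x
T('tooth',(355,242.8),(230,180.3))
T('lip L/R1',(322,242.5),(263,188.5))
T('post top +?',(393,234.5),(194,157.5)); 
T('post2',(320,231),(265.5,171.5))
print('bin top z82')
for p in[(223.5,165),(237.5,175.5),(223.5,187.5),(208.5,177)]:print('sc',np.round(plane(s,*p,82),1))
for p in[(327,318.5),(346,340),(367,324.5),(348.5,305)]:print('sd',np.round(plane(d,*p,82),1))
print('grip top corners z70?')
for p in[(231,194),(244,203)]:print('sc',np.round(plane(s,*p,70),1))
for p in[(327,285),(324.5,288),(340,298)]:print('sd',np.round(plane(d,*p,70),1))
T('bin A',(223.5,187.5),(348.5,305));T('binB',(208.5,177),(367,324.5));T('binC',(223.5,165),(346,340));T('binD',(237.5,175.5),(327,318.5))
for n,f,p in(('bottle',s,(222,291)),('bottle sd',d,(360,225)),('bat',s,(301,200)),('batd',d,(252,300)),('sd handle',s,(366,212)),('sdd',d,(189,265)),('sdd tip',d,(198,224))):print(n,np.round(plane(f,*p,24),1))
```

```text
tooth [566.4 201.7 156.3] [1.1 1.1]
lip L/R1 [607.9 133.2 150.3] [2.9 2.9]
post top +? [526.4 275.  204.6] [6.6 6.6]
post2 [615.8 128.6 202.7] [2.5 2.5]
bin top z82
sc [ 491.1 -250.8   82. ]
sc [ 501.  -194.1   82. ]
sc [ 557.5 -199.6   82. ]
sc [ 550.4 -257.6   82. ]
sd [ 500.3 -193.8   82. ]
sd [ 493.1 -253.2   82. ]
sd [ 549.3 -258.8   82. ]
sd [ 555.9 -202.    82. ]
grip top corners z70?
sc [ 557.1 -175.4   70. ]
sc [ 562.7 -127.3   70. ]
sd [ 565.4 -131.1   70. ]
sd [ 555.8 -132.8   70. ]
sd [ 561.7 -173.4   70. ]
bin A [ 556.6 -201.    80.1] [0.4 0.4]
binB [ 549.8 -258.4   80.9] [0.1 0.1]
binC [ 492.  -252.1   82. ] [1.5 1.5]
binD [ 500.6 -194.    81.8] [0.3 0.3]
bottle [788.9 -31.9  24. ]
bottle sd [784.7 -39.5  24. ]
bat [435.7 -23.2  24. ]
batd [436.6 -24.2  24. ]
sd handle [371.3 149.6  24. ]
sdd [386.8 155.3  24. ]
sdd tip [479.7 250.6  24. ]
```

```bash
python3 -m inch '[{"x":571,"y":20,"z":-477,"turn":1.24,"hand":0.5},{"x":571,"y":20,"z":-477,"turn":1.24,"hand":0.5},{"x":571,"y":20,"z":-477,"turn":1.24,"hand":0.5},{"x":571,"y":20,"z":-477,"turn":1.24,"hand":0.5},{"x":571,"y":20,"z":-477,"turn":1.24,"hand":0.5},{"x":571,"y":20,"z":-477,"turn":1.24,"hand":0.5},{"x":571,"y":20,"z":-477,"turn":1.24,"hand":0.5},{"x":571,"y":20,"z":-477,"turn":1.24,"hand":0.5},{"x":571,"y":20,"z":-477,"turn":1.24,"hand":0.5},{"x":571,"y":20,"z":-477,"turn":1.24,"hand":0.5},{"x":571,"y":20,"z":-477,"turn":1.24,"hand":0.5},{"x":571,"y":20,"z":-477,"turn":1.24,"hand":0.5},{"x":571,"y":20,"z":-477,"turn":1.24,"hand":0.5},{"x":571,"y":20,"z":-477,"turn":1.24,"hand":0.5},{"x":571,"y":20,"z":-477,"turn":1.24,"hand":0.5},{"x":571,"y":20,"z":-477,"turn":1.24,"hand":0.5}]' 20
python3 - <<'E'
from h import *
f=grab('wrist','w1')
s=manip.state();print(s['ee_pos'],s['tool_rot'],s['joint_pos'])
print(proj(f,(560,-150,70)),proj(f,s['ee_pos']))
E
```

```text
clock: 2.15
ee_pos: [559.3, -148.5, 230.4]
tool_rot: [[-0.098, -0.001, 0.995], [-0.995, -0.001, -0.098], [0.001, -1.0, -0.0]]
force: [-0.4, 1.2, 0.6]
finger_gap: 0.502
[ 559.4081014  -148.65114288  230.43008029] [[-9.83638256e-02 -3.50708016e-04  9.95150458e-01]
 [-9.95149681e-01 -1.26379165e-03 -9.83641942e-02]
 [ 1.29215995e-03 -9.99999140e-01 -2.24695588e-04]] [-2.65849353e+01  1.18710157e+01  9.26652072e+01 -7.61905137e-02
  7.54493538e+01 -2.09208297e+01]
[281.69354433 199.55744238] [281.68267326 289.95012636]
```

View pics/w1.png

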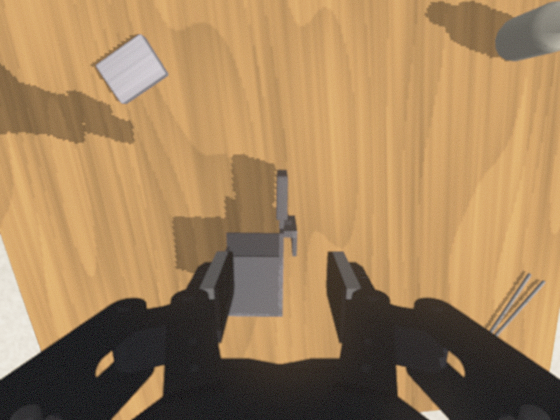

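The wrist picture shows the grip as a strip centred at about (282,197), against (282,200) predicted. Descending and gripping lightly.

```bash
python3 -m inch '[{"x":-2,"y":60,"z":0,"turn":0,"hand":0.5},{"x":-2,"y":120,"z":0,"turn":0,"hand":0.5},{"x":-2,"y":175,"z":0,"turn":0,"hand":0.5},{"x":-2,"y":175,"z":0,"turn":0,"hand":0.5},{"x":-2,"y":175,"z":0,"turn":0,"hand":0.5},{"x":-2,"y":175,"z":0,"turn":0,"hand":0.02},{"x":-2,"y":175,"z":0,"turn":0,"hand":0.02},{"x":-2,"y":175,"z":0,"turn":0,"hand":0.02},{"x":-2,"y":175,"z":0,"turn":0,"hand":0.02},{"x":-2,"y":175,"z":0,"turn":0,"hand":0.02},{"x":-2,"y":175,"z":0,"turn":0,"hand":0.02}]' 20
```

```text
clock: 3.58
ee_pos: [561.0, -147.5, 58.0]
tool_rot: [[-0.098, 0.003, 0.995], [-0.995, -0.003, -0.098], [0.003, -1.0, 0.003]]
force: [-1.6, 0.9, 8.5]
finger_gap: 0.115
```

```bash
python3 -m inch '[{"x":6,"y":-14,"z":0,"turn":0,"hand":0.02},{"x":14,"y":-28,"z":0,"turn":0,"hand":0.02},{"x":24,"y":-40,"z":0,"turn":0,"hand":0.02},{"x":35,"y":-51,"z":0,"turn":0,"hand":0.02},{"x":47,"y":-60,"z":0,"turn":0,"hand":0.02},{"x":61,"y":-69,"z":0,"turn":0,"hand":0.02},{"x":61,"y":-69,"z":0,"turn":0,"hand":0.02}]' 20
python3 - <<'E'
from h import *
a=grab('scene','s2')['color'];b=grab('side','d2')['color']
c=lambda i,u,v:cv2.resize(i[v:v+110,u:u+110,::-1],None,fx=3.6,fy=3.6)
cv2.imwrite('pics/z4.png',np.clip(np.hstack([c(a,175,125),c(b,290,245)])*1.5,0,255))
E
```

```text
clock: 4.45
ee_pos: [555.1, -209.6, 128.0]
tool_rot: [[-0.1, 0.004, 0.995], [-0.995, -0.004, -0.1], [0.003, -1.0, 0.005]]
force: [0.4, 0.3, -3.1]
finger_gap: 0.109[ WARN:0@5.178] global loadsave.cpp:1063 imwrite_ Unsupported depth image for selected encoder is fallbacked to CV_8U.
```

View pics/z4.png

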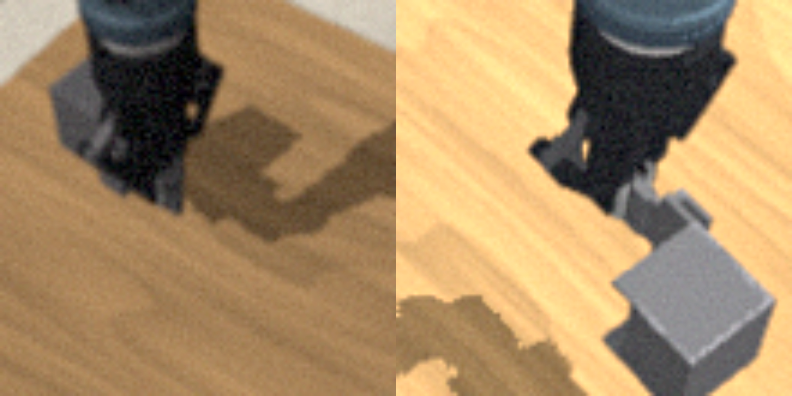

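The pads held it level (no pivot), so the friction torque at full overlap is too high. I'll set it back down and re-grip at just the outer corner of the grip block, where the twisting friction is small.

```bash
python3 -m inch '[{"x":-30,"y":30,"z":0,"turn":0,"hand":0.02},{"x":-50,"y":55,"z":0,"turn":0,"hand":0.02},{"x":-50,"y":65,"z":0,"turn":0,"hand":0.02},{"x":-50,"y":68,"z":0,"turn":0,"hand":0.02},{"x":-50,"y":69,"z":0,"turn":0,"hand":0.02},{"x":-50,"y":69,"z":0,"turn":0,"hand":0.02}]' 20
```

```text
clock: 5.3
ee_pos: [560.2, -159.3, 58.6]
tool_rot: [[-0.1, 0.004, 0.995], [-0.995, -0.003, -0.1], [0.003, -1.0, 0.004]]
force: [-1.0, 0.9, -1.0]
finger_gap: 0.115
```

```bash
python3 -m inch '[{"x":0,"y":1,"z":0,"turn":0,"hand":0.5},{"x":0,"y":0,"z":0,"turn":0,"hand":0.5},{"x":0,"y":-40,"z":0,"turn":0,"hand":0.5},{"x":0,"y":-80,"z":0,"turn":0,"hand":0.5},{"x":0,"y":-80,"z":0,"turn":0,"hand":0.5},{"x":0,"y":-80,"z":0,"turn":0,"hand":0.5}]' 20
python3 - <<'E'
from h import *
f=grab('wrist','w2');p=manip.state()['ee_pos'];print(p)
c=f['color'][80:280,180:380,::-1];cv2.imwrite('pics/w2z.png',np.clip(cv2.resize(c,None,fx=3,fy=3)*1.5,0,255).astype('uint8'))
E
```

```text
clock: 6.05
ee_pos: [559.7, -159.1, 138.5]
tool_rot: [[-0.1, 0.004, 0.995], [-0.995, -0.003, -0.1], [0.003, -1.0, 0.004]]
force: [-0.6, 0.4, -0.5]
finger_gap: 0.501
[ 559.20125533 -158.81864758  137.67675844]
```

View pics/w2z.png

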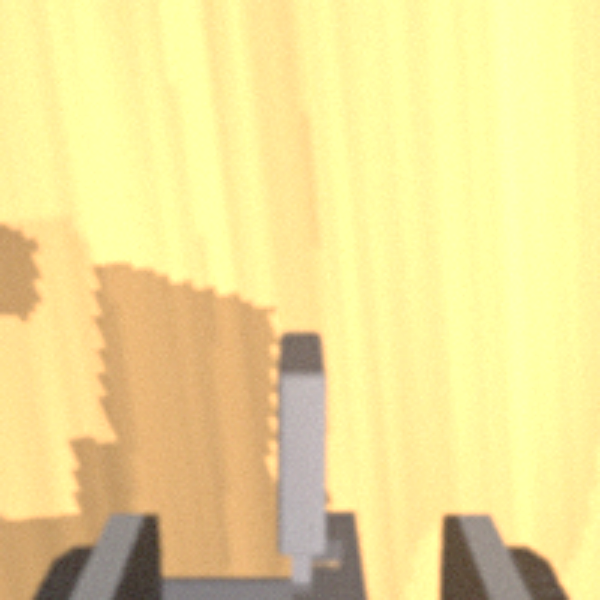

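Run:
```python
from h import *
f=load('w2')
for z in (66,70):print(plane(f,180+302/3,80+374/3,z),plane(f,180+302/3,80+550/3,z))
```

```text
[ 561.47115479 -142.33661131   66.        ] [ 557.63122955 -180.70628119   66.        ]
[ 561.55184882 -141.28643892   70.        ] [ 557.79074364 -178.86851547   70.        ]
```

```bash
python3 -m inch '[{"x":-20,"y":30,"z":0,"turn":0,"hand":0.5},{"x":-20,"y":55,"z":0,"turn":0,"hand":0.5},{"x":-20,"y":55,"z":0,"turn":0,"hand":0.3},{"x":-20,"y":55,"z":0,"turn":0,"hand":0.02},{"x":-20,"y":55,"z":0,"turn":0,"hand":0.02},{"x":-20,"y":55,"z":0,"turn":0,"hand":0.02},{"x":-20,"y":55,"z":0,"turn":0,"hand":0.02},{"x":-20,"y":55,"z":0,"turn":0,"hand":0.02}]' 20
python3 - <<'E'
from h import *
f=grab('wrist','w3');p=manip.state()['ee_pos'];print(p)
c=f['color'][150:350,180:380,::-1];cv2.imwrite('pics/w3z.png',np.clip(cv2.resize(c,None,fx=3,fy=3)*1.5,0,255).astype('uint8'))
E
```

```text
clock: 7.1
ee_pos: [561.5, -139.1, 82.8]
tool_rot: [[-0.1, 0.003, 0.995], [-0.995, -0.003, -0.1], [0.002, -1.0, 0.003]]
force: [-0.5, 1.0, 0.4]
finger_gap: 0.104
[ 561.43859572 -139.07663778   82.79007496]
```

View pics/w3z.png

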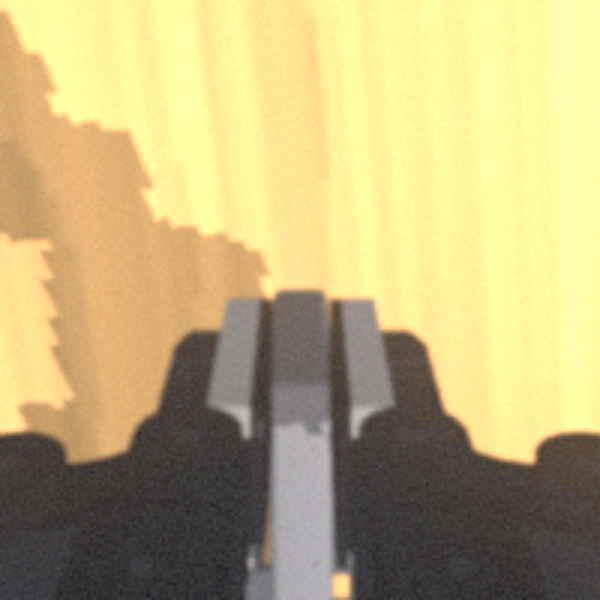

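```bash
python3 -m inch '[{"x":3,"y":-10,"z":0,"turn":0,"hand":0.02},{"x":6,"y":-20,"z":0,"turn":0,"hand":0.02},{"x":12,"y":-30,"z":0,"turn":0,"hand":0.02},{"x":17,"y":-40,"z":0,"turn":0,"hand":0.02},{"x":17,"y":-40,"z":0,"turn":0,"hand":0.02},{"x":17,"y":-40,"z":0,"turn":0,"hand":0.02}]' 20
python3 - <<'E'
from h import *
a=grab('scene','s4')['color'];b=grab('side','d4')['color'];print(manip.state()['force'])
c=lambda i,u,v:cv2.resize(i[v:v+110,u:u+110,::-1],None,fx=3.6,fy=3.6)
cv2.imwrite('pics/z5.png',np.clip(np.hstack([c(a,175,125),c(b,290,245)])*1.5,0,255).astype('uint8'))
E
```

```text
clock: 7.9
ee_pos: [559.6, -155.8, 122.8]
tool_rot: [[-0.1, 0.003, 0.995], [-0.995, -0.002, -0.1], [0.002, -1.0, 0.003]]
force: [-0.1, 0.8, -0.9]
finger_gap: 0.101
[ 0.25078293  0.58745036 -0.00247838]
```

View pics/z5.png

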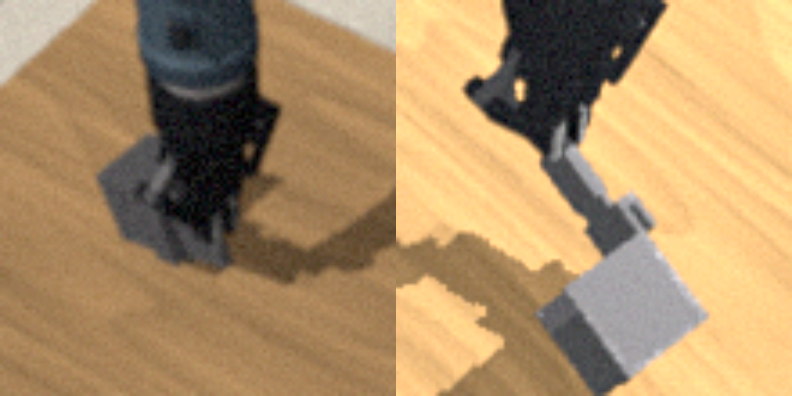

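```bash
python3 -m inch '[{"x":11,"y":-8,"z":0,"turn":0,"hand":0.02},{"x":22,"y":-15,"z":0,"turn":0,"hand":0.02},{"x":37,"y":-25,"z":0,"turn":0,"hand":0.02},{"x":52,"y":-34,"z":0,"turn":0,"hand":0.02},{"x":69,"y":-40,"z":0,"turn":0,"hand":0.02},{"x":86,"y":-45,"z":0,"turn":0,"hand":0.02},{"x":86,"y":-45,"z":0,"turn":0,"hand":0.02}]' 20
python3 - <<'E'
from h import *
a=grab('scene','s5');b=grab('side','d5')['color'];print(manip.state()['force'])
for p in [(85,238),(220,112)]:print(plane(a,*p,18))
a=a['color']
c=lambda i,u,v:cv2.resize(i[v:v+110,u:u+110,::-1],None,fx=3.6,fy=3.6)
cv2.imwrite('pics/z6.png',np.clip(np.hstack([c(a,155,115),c(b,300,245)])*1.5,0,255).astype('uint8'))
E
```

```text
clock: 8.88
ee_pos: [550.6, -242.9, 167.9]
tool_rot: [[-0.102, 0.003, 0.995], [-0.995, -0.003, -0.102], [0.003, -1.0, 0.003]]
force: [0.3, -0.6, -2.1]
finger_gap: 0.098
[ 0.08963463 -0.20140206 -0.22748708]
[ 863.92862638 -435.65599467   18.        ]
[ 263.61442821 -447.67371239   18.        ]
```

View pics/z6.png

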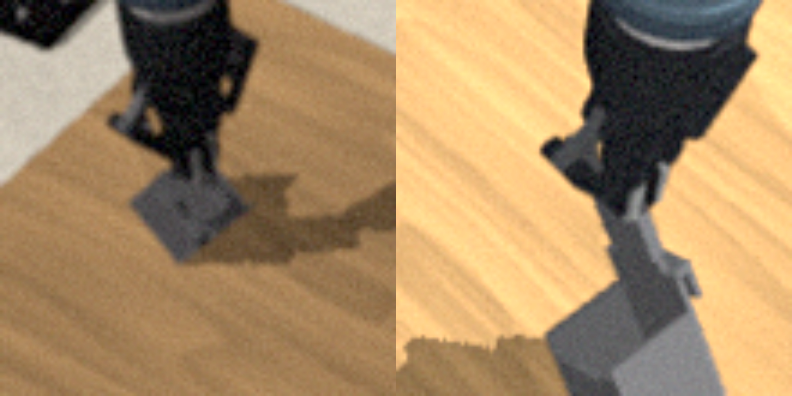

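```bash
python3 -m inch '[{"x":17,"y":-1,"z":0,"turn":0,"hand":0.02},{"x":35,"y":-1,"z":0,"turn":0,"hand":0.02},{"x":52,"y":2,"z":0,"turn":0,"hand":0.02},{"x":66,"y":6,"z":0,"turn":0,"hand":0.02},{"x":72,"y":8,"z":0,"turn":0,"hand":0.02},{"x":72,"y":8,"z":0,"turn":0,"hand":0.02}]' 20
python3 - <<'E'
from h import *
a=grab('scene','s6');b=grab('side','d6')['color'];print(manip.state()['force'])
a=a['color']
c=lambda i,u,v:cv2.resize(i[v:v+110,u:u+110,::-1],None,fx=3.6,fy=3.6)
cv2.imwrite('pics/z7.png',np.clip(np.hstack([c(a,135,105),c(b,320,275)])*1.5,0,255).astype('uint8'))
E
```

```text
clock: 9.72
ee_pos: [546.2, -316.0, 163.7]
tool_rot: [[-0.101, 0.01, 0.995], [-0.995, -0.009, -0.101], [0.008, -1.0, 0.01]]
force: [1.8, -1.9, 14.3]
finger_gap: 0.103
[ 2.62036667 -3.17259005 14.02392694]
```

View pics/z7.png

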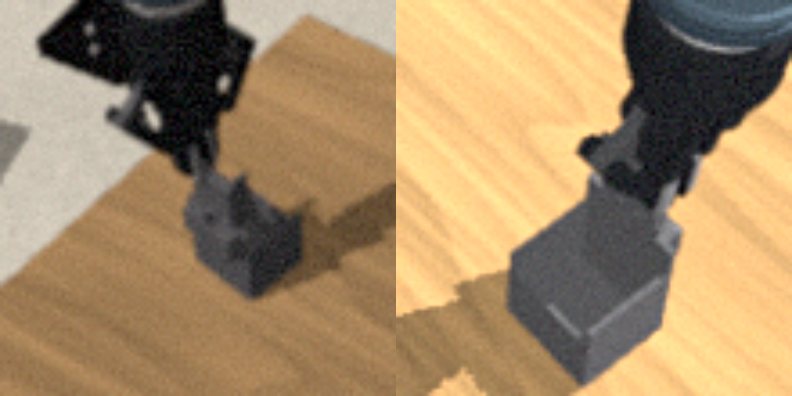

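```bash
python3 -m inch '[{"x":0,"y":0,"z":0,"turn":0,"hand":0.5},{"x":0,"y":0,"z":0,"turn":0,"hand":0.5},{"x":0,"y":0,"z":0,"turn":0,"hand":0.5},{"x":0,"y":-30,"z":0,"turn":0,"hand":0.5},{"x":0,"y":-70,"z":0,"turn":0,"hand":0.5},{"x":0,"y":-70,"z":0,"turn":0,"hand":0.5},{"x":0,"y":-70,"z":0,"turn":0,"hand":0.5},{"x":0,"y":-70,"z":0,"turn":0,"hand":0.5}]' 20
python3 - <<'E'
from h import *
a=grab('scene','s7');b=grab('side','d7')['color'];w=grab('wrist','w7');print(manip.state()['force'],manip.state()['ee_pos'])
a=a['color']
c=lambda i,u,v:cv2.resize(i[v:v+110,u:u+110,::-1],None,fx=3.6,fy=3.6)
cv2.imwrite('pics/z8.png',np.clip(np.hstack([c(a,135,105),c(b,320,275)])*1.5,0,255).astype('uint8'))
E
```

```text
clock: 10.82
ee_pos: [544.8, -314.4, 231.9]
tool_rot: [[-0.1, 0.007, 0.995], [-0.995, -0.007, -0.1], [0.006, -1.0, 0.008]]
force: [-0.4, -0.4, 0.2]
finger_gap: 0.499
[ 0.51986783 -0.12909458  0.19377801] [ 545.1286784  -314.68720141  232.59837805]
```

View pics/z8.png

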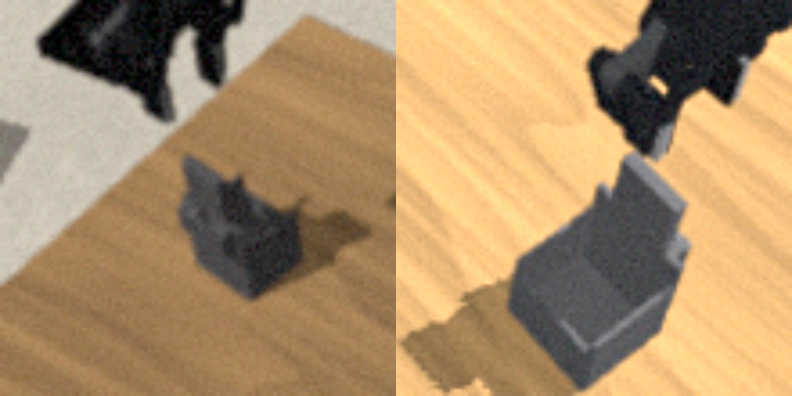

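View pics/w7.png

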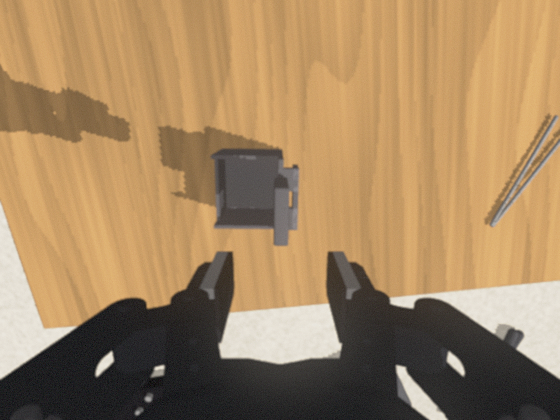

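Run:
```python
from h import *
f=load('w7');c=f['color'][130:270,200:340,::-1];cv2.imwrite('pics/w7z.png',np.clip(cv2.resize(c,None,fx=4,fy=4,interpolation=cv2.INTER_CUBIC)*1.8,0,255).astype('uint8'))
```

```text
(no output)
```

View pics/w7z.png

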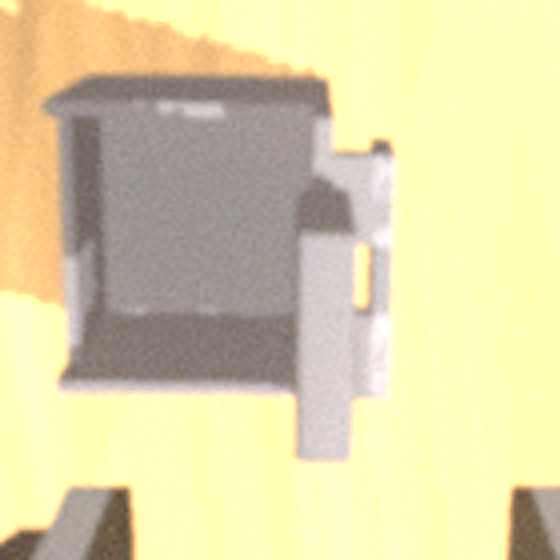

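Run:
```python
from h import *
f=load('w7');P=[plane(f,200+a/4,130+b/4,148) for a,b in((301,234),(354,234),(350,459),(297,459))]
print(np.round(P,1));c=np.mean(P,0);print('c',c)
v=(P[0]+P[1]-P[2]-P[3])[:2];print('yaw of y-edge',np.degrees(np.arctan2(v[1],v[0]))-90)
s=manip.state();R=s['tool_rot'];print(R.T@(c-s['ee_pos']),np.degrees(np.arctan2(R[1,2],R[0,2])))
# check side/scene tops
for n,fs in(('d7',[(320+235/3.6,275+152/3.6),(320+290/3.6,275+205/3.6)]),('s7',[(135+186/3.6,105+155/3.6),(135+240/3.6,105+200/3.6)])):
  g=load(n)
  for p in fs: print(n,np.round(plane(g,*p,148),1))
# rail re-estimate
```

```text
[[ 544.5 -290.4  148. ]
 [ 552.9 -291.2  148. ]
 [ 548.6 -329.1  148. ]
 [ 539.9 -328.2  148. ]]
c [ 546.48748732 -309.72427274  148.        ]
yaw of y-edge -6.672488040921749
[-5.63117968 84.56736957  0.11139859] -5.748318663088403
d7 [ 552.1 -291.6  148. ]
d7 [ 548.6 -330.9  148. ]
s7 [ 542.9 -330.3  148. ]
s7 [ 556.5 -266.8  148. ]
```

```bash
python3 -m inch '[{"x":-5.5,"y":50,"z":0,"turn":0.01,"hand":0.5},{"x":-5.5,"y":102,"z":0,"turn":0.01,"hand":0.5},{"x":-5.5,"y":102,"z":0,"turn":0.01,"hand":0.5},{"x":-5.5,"y":102,"z":0,"turn":0.01,"hand":0.3},{"x":-5.5,"y":102,"z":0,"turn":0.01,"hand":0.02},{"x":-5.5,"y":102,"z":0,"turn":0.01,"hand":0.02},{"x":-5.5,"y":102,"z":0,"turn":0.01,"hand":0.02},{"x":-5.5,"y":102,"z":0,"turn":0.01,"hand":0.02},{"x":-5.5,"y":102,"z":0,"turn":0.01,"hand":0.02},{"x":-5.5,"y":102,"z":0,"turn":0.01,"hand":0.02}]' 70
python3 - <<'E'
from h import *
s=load('scene0');d=load('side0')
def prof(f,u,v0,v1):
    g=f['color'].mean(2);return [int(g[v,u]) for v in range(v0,v1)]
for u in(325,332,340,348,362,370,378,384):print(u,236,prof(s,u,236,256))
for u in(204,210,216,222,238,244,250):print(u,160,prof(d,u,160,196))
E
```

```text
clock: 12.22
ee_pos: [547.7, -311.3, 133.9]
tool_rot: [[-0.11, 0.011, 0.994], [-0.994, -0.011, -0.11], [0.01, -1.0, 0.012]]
force: [-1.0, -1.1, 5.5]
finger_gap: 0.107
325 236 [80, 82, 79, 81, 82, 78, 72, 66, 57, 59, 78, 87, 86, 78, 74, 78, 76, 80, 77, 73]
332 236 [83, 81, 80, 84, 77, 80, 87, 92, 86, 75, 83, 92, 86, 81, 77, 77, 76, 78, 78, 79]
340 236 [77, 82, 82, 83, 86, 82, 89, 89, 90, 81, 77, 83, 87, 83, 80, 75, 72, 75, 77, 74]
348 236 [90, 82, 78, 75, 77, 75, 76, 87, 94, 88, 84, 79, 93, 91, 81, 75, 74, 81, 77, 82]
362 236 [76, 79, 78, 74, 60, 52, 49, 61, 84, 99, 89, 73, 88, 93, 89, 81, 79, 76, 74, 80]
370 236 [72, 66, 67, 74, 74, 85, 76, 75, 87, 97, 90, 82, 79, 91, 96, 87, 73, 78, 80, 80]
378 236 [69, 66, 69, 55, 46, 47, 44, 43, 57, 82, 98, 92, 78, 85, 93, 93, 83, 79, 77, 78]
384 236 [80, 79, 79, 76, 73, 76, 72, 73, 77, 91, 91, 96, 79, 82, 86, 89, 85, 79, 80, 81]
204 160 [149, 128, 119, 119, 115, 124, 113, 98, 106, 131, 106, 79, 70, 73, 61, 68, 110, 140, 101, 91, 92, 93, 90, 86, 94, 93, 90, 90, 89, 91, 93, 78, 75, 75, 67, 61]
210 160 [111, 112, 115, 119, 121, 121, 119, 117, 114, 1
[... 271 characters left out ...]
 88, 89]
222 160 [114, 122, 119, 121, 123, 117, 117, 110, 115, 120, 116, 116, 130, 143, 97, 91, 89, 89, 86, 89, 134, 136, 96, 90, 92, 92, 87, 94, 93, 91, 96, 92, 89, 93, 92, 98]
238 160 [122, 121, 121, 118, 116, 107, 104, 111, 110, 110, 113, 115, 121, 110, 115, 124, 144, 107, 89, 88, 95, 91, 90, 106, 155, 105, 86, 89, 90, 85, 91, 93, 88, 90, 90, 92]
244 160 [114, 116, 119, 118, 119, 118, 117, 117, 120, 117, 107, 107, 107, 107, 104, 109, 119, 138, 127, 88, 87, 91, 90, 90, 95, 143, 121, 92, 89, 93, 86, 89, 92, 85, 90, 89]
250 160 [116, 112, 115, 115, 111, 110, 112, 120, 116, 120, 116, 115, 119, 118, 112, 115, 110, 104, 120, 143, 93, 88, 87, 91, 86, 94, 122, 135, 95, 89, 88, 89, 93, 87, 86, 88]
```

Run:
```python
from h import *
s=load('scene0');d=load('side0')
for n,f,L in(('sd',d,[(210,178),(216,179.2),(222,180.5),(238,184),(244,185.4),(250,186.6)]),('sc',s,[(332,243.4),(348,244.4),(362,245.2),(370,245.6),(378,246.4)])):
    P=np.array([plane(f,u,v+0.,148) for u,v in L])[:,:2];m=P.mean(0);v=np.linalg.svd(P-m)[2][0];v=v*np.sign(v[1])
    t=np.array([566.4,201.7])-m;n_=np.array([v[1],-v[0]])
    print(n,m,v,'yaw x',np.degrees(np.arctan2(-v[0],v[1])),'tooth offset across',t@n_)
c=lambda f,u,v,w,h,k:np.clip(cv2.resize(f['color'][v:v+h,u:u+w,::-1],None,fx=k,fy=k,interpolation=cv2.INTER_CUBIC)*1.6,0,255).astype('uint8')
cv2.imwrite('pics/t.png',np.hstack([c(s,335,230,40,30,10),c(d,210,165,40,30,10)]))
```

```text
sd [566.22343128 205.09393412] [-0.49313246  0.86995424] yaw x 29.54667813018153 tooth offset across -1.5200523877044756
sc [563.46535906 207.89487925] [-0.4935526   0.86971595] yaw x 29.574352430749748 tooth offset across -0.5051947454493196
```

View pics/t.png

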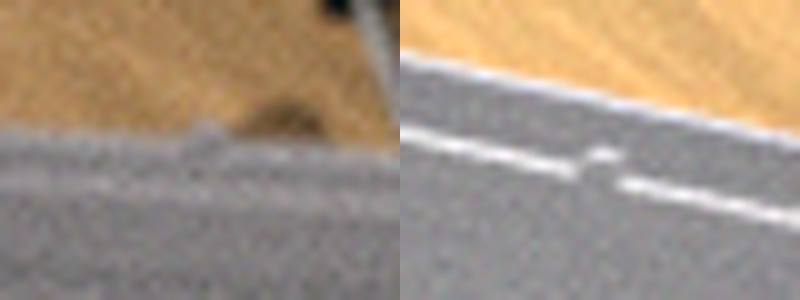

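Run:
```python
from h import *
s=load('scene0');d=load('side0')
x,e=tri([ray(s,356,242.8),ray(d,230.1,180.4)]);print(x,e)
print(plane(s,356,242.8,156),plane(d,230.1,180.4,156))
v=np.array([-.4933,.8698]);n=np.array([.8698,.4933])
A=(566.22*n[0]+205.09*n[1]);B=563.47*n[0]+207.89*n[1];print('across',A,B)
for p in(plane(s,356,242.8,156),plane(d,230.1,180.4,156)):print('along',p[:2]@v,'across',p[:2]@n)
```

```text
[565.9879578  202.71727934 155.93775249] [np.float64(0.15739373812809038), np.float64(0.15739373812812626)]
[565.89782326 202.83233118 156.        ] [566.02716235 202.50575956 156.        ]
across 593.6690530000001 592.6583430000001
along -102.73383455320293 across 592.2751156432151
along -103.08168951955022 across 592.2265170035822
```

```bash
python3 -m inch '[{"x":0,"y":-40,"z":0,"turn":0,"hand":0.02},{"x":0,"y":-98,"z":0,"turn":0,"hand":0.02},{"x":-40,"y":-98,"z":-8,"turn":-0.1,"hand":0.02},{"x":-90,"y":-98,"z":-18,"turn":-0.2,"hand":0.02},{"x":-140,"y":-98,"z":-28,"turn":-0.3,"hand":0.02},{"x":-190,"y":-98,"z":-38,"turn":-0.4,"hand":0.02},{"x":-240,"y":-98,"z":-48,"turn":-0.5,"hand":0.02},{"x":-290,"y":-98,"z":-58,"turn":-0.6,"hand":0.02},{"x":-340,"y":-98,"z":-68,"turn":-0.626,"hand":0.02},{"x":-390,"y":-98,"z":-78,"turn":-0.626,"hand":0.02},{"x":-430,"y":-98,"z":-84,"turn":-0.626,"hand":0.02},{"x":-460,"y":-98,"z":-89,"turn":-0.626,"hand":0.02},{"x":-473,"y":-98,"z":-91,"turn":-0.626,"hand":0.02},{"x":-473,"y":-98,"z":-91,"turn":-0.626,"hand":0.02},{"x":-473,"y":-98,"z":-91,"turn":-0.626,"hand":0.02},{"x":-473,"y":-98,"z":-91,"turn":-0.626,"hand":0.02}]' 70
python3 - <<'E'
from h import *
a=grab('scene','s8');b=grab('side','d8');w=grab('wrist','w8');s=manip.state();print(s['force'],s['ee_pos'],s['tool_rot'])
c=lambda f,u,v,w,h,k:np.clip(cv2.resize(f['color'][v:v+h,u:u+w,::-1],None,fx=k,fy=k,interpolation=cv2.INTER_CUBIC)*1.6,0,255).astype('uint8')
cv2.imwrite('pics/z9.png',np.hstack([c(a,310,165,100,130,4),c(b,180,130,100,130,4)]))
E
```

```text
clock: 14.22
ee_pos: [508.5, 168.9, 226.2]
tool_rot: [[0.492, 0.011, 0.871], [-0.871, -0.011, 0.492], [0.015, -1.0, 0.004]]
force: [0.4, -0.3, -2.5]
finger_gap: 0.108
[-0.29918796  0.38381794 -1.80920257] [508.39343783 169.26450339 226.18227305] [[ 0.49215321  0.01132089  0.87043498]
 [-0.87037877 -0.0108693   0.49226279]
 [ 0.01503387 -0.99987684  0.0045041 ]]
```

View pics/z9.png

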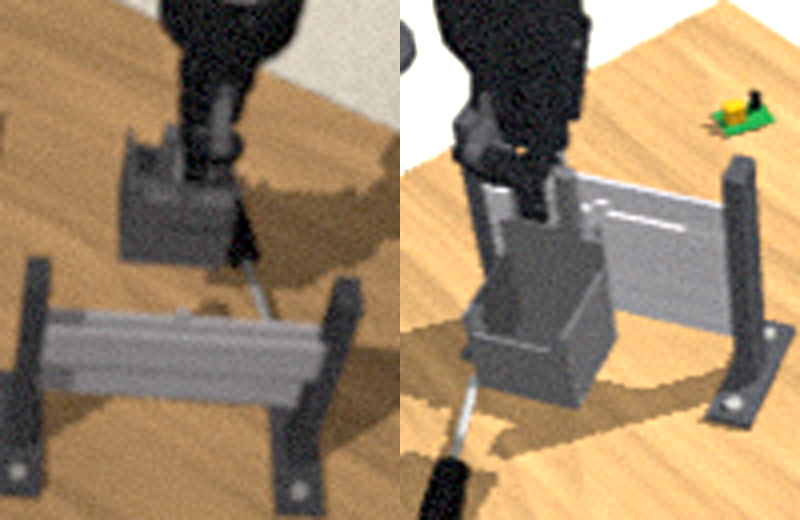

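View pics/w8.png

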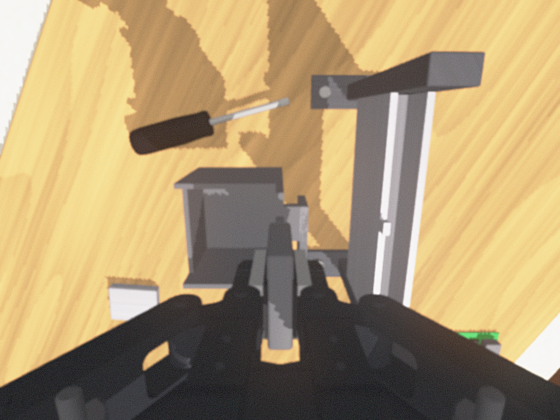

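Run:
```python
from h import *
w=load('w8')
c=lambda f,u,v,w,h,k:np.clip(cv2.resize(f['color'][v:v+h,u:u+w,::-1],None,fx=k,fy=k,interpolation=cv2.INTER_CUBIC)*1.2,0,255).astype('uint8')
cv2.imwrite('pics/z10.png',c(w,250,160,160,130,5))
print(plane(w,387,228,156), proj(w,(566.2,202.8,156)))
```

```text
[564.31761263 203.09613233 156.        ] [389.24866396 229.81925726]
```

View pics/z10.png

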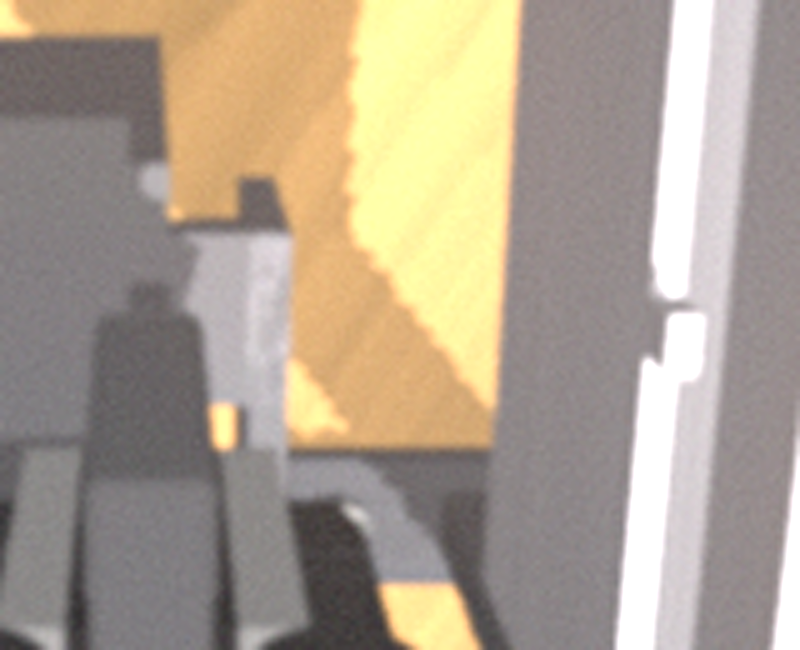

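Run:
```python
from h import *
w=load('w8');v=np.array([-.4933,.8698]);n=np.array([.8698,.4933])
def al(u,vv,z):
    p=plane(w,u,vv,z);return round(p[:2]@v,1),round(p[:2]@n,1)
print('tooth',al(387,229,156),'gripend z',al(250+150/5,160+478/5,226+14))
zb=226.2-6-28
print('tail corner y+25',al(308.2,206.4,zb),'notch edge y+7',al(250+225/5,160+403/5,zb))
print('lip above tooth front edge/back', al(250+655/5,160+285/5,148),al(250+690/5,160+285/5,148))
p=np.array([508.4,169.26]);print('tcp',p@v,p@n)
```

```text
tooth (np.float64(-102.4), np.float64(591.1)) gripend z (np.float64(-82.1), np.float64(525.2))
tail corner y+25 (np.float64(-77.7), np.float64(539.2)) notch edge y+7 (np.float64(-95.4), np.float64(532.9))
lip above tooth front edge/back (np.float64(-97.2), np.float64(589.3)) (np.float64(-97.2), np.float64(593.8))
tcp -103.57137200000001 525.702278
```

```bash
python3 -m inch '[{"x":0,"y":-4,"z":20,"turn":0,"hand":0.02},{"x":0,"y":-4,"z":40,"turn":0,"hand":0.02},{"x":0,"y":-4,"z":55,"turn":0,"hand":0.02},{"x":0,"y":-4,"z":60.5,"turn":0,"hand":0.02},{"x":0,"y":-4,"z":60.5,"turn":0,"hand":0.02},{"x":0,"y":-4,"z":60.5,"turn":0,"hand":0.02}]' 70
python3 - <<'E'
from h import *
a=grab('scene','s9');b=grab('side','d9');w=grab('wrist','w9');s=manip.state();print(s['force'],s['ee_pos'])
v=np.array([-.4933,.8698]);n=np.array([.8698,.4933]);p=s['ee_pos'][:2];print(p@v,p@n)
c=lambda f,u,v,w,h,k:np.clip(cv2.resize(f['color'][v:v+h,u:u+w,::-1],None,fx=k,fy=k,interpolation=cv2.INTER_CUBIC)*1.3,0,255).astype('uint8')
cv2.imwrite('pics/z11.png',np.hstack([c(a,310,195,100,130,4),c(b,180,110,100,130,4)]))
cv2.imwrite('pics/z12.png',c(w,230,160,160,130,5))
E
```

```text
clock: 15.12
ee_pos: [560.5, 198.8, 230.3]
tool_rot: [[0.492, 0.011, 0.87], [-0.87, -0.011, 0.492], [0.015, -1.0, 0.004]]
force: [-0.2, -0.3, -2.0]
finger_gap: 0.107
[ 1.04095233  0.74517513 -2.04128327] [560.71347892 198.91524222 230.50760946]
-103.58348146554309 585.8334729522581
```

View pics/z11.png

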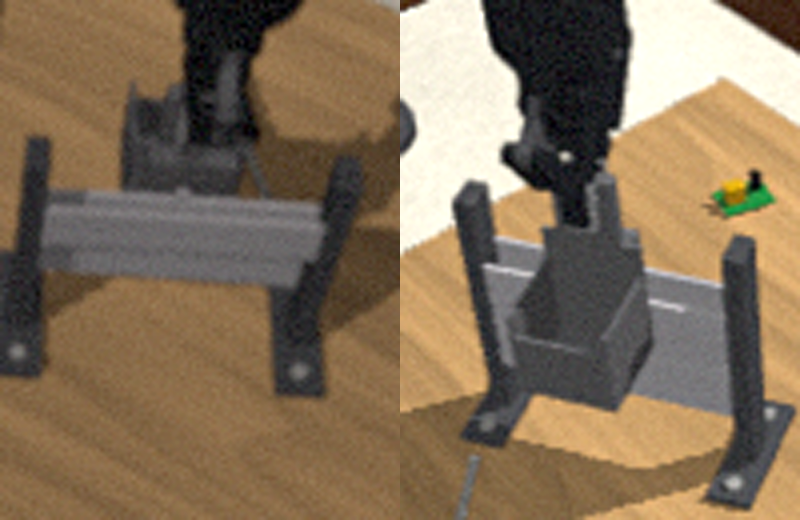

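View pics/z12.png

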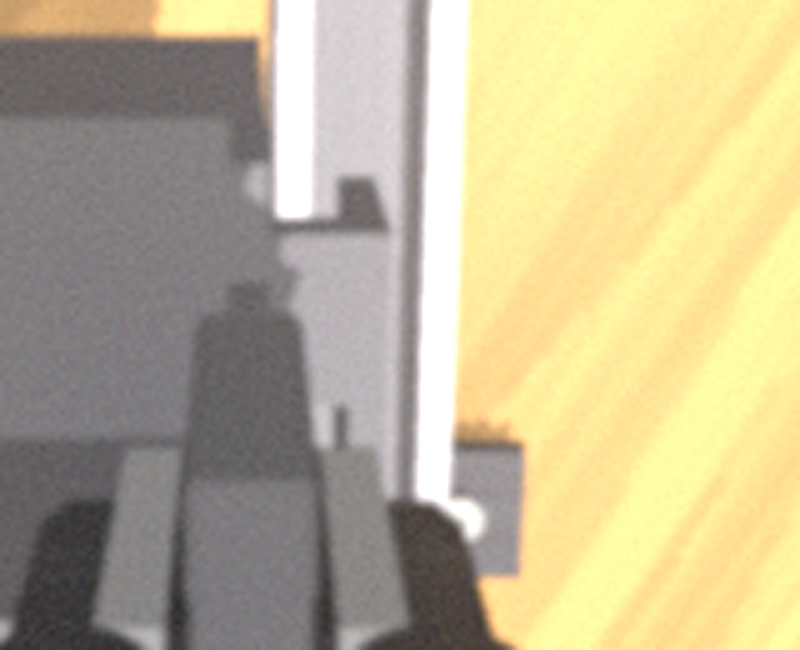

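Run:
```python
from h import *
w=load('w9');v=np.array([-.4933,.8698]);n=np.array([.8698,.4933])
def al(a,b,z):
    p=plane(w,230+a/5,160+b/5,z);return np.round([p[:2]@v,p[:2]@n],1)
zb=230.4-34
print('lip',al(275,200,148),al(314,200,148),'backwall',al(414,200,156),al(465,200,156))
print('tail corner (25,12)',al(388,231,zb),'tail end inner/outer at bottom z-24',al(340,179,zb-24),al(375,179,zb-24),'wall x0?',al(272,231,zb))
print('notch y7',al(335,408,zb))
```

```text
lip [-87. 589.] [-87.  593.9] backwall [-84.9 605.7] [-84.9 611.9]
tail corner (25,12) [-77.4 599. ] tail end inner/outer at bottom z-24 [-78.2 595.7] [-78.2 599.6] wall x0? [-77.4 587.7]
notch y7 [-95.8 594.1]
```

```bash
python3 -m inch '[{"x":0,"y":12,"z":0,"turn":0,"hand":0.02},{"x":0,"y":22,"z":0,"turn":0,"hand":0.02},{"x":0,"y":28,"z":0,"turn":0,"hand":0.02},{"x":0,"y":33,"z":0,"turn":0,"hand":0.02},{"x":0,"y":37,"z":0,"turn":0,"hand":0.02},{"x":0,"y":40,"z":0,"turn":0,"hand":0.02},{"x":0,"y":42,"z":0,"turn":0,"hand":0.02},{"x":0,"y":43,"z":0,"turn":0,"hand":0.02},{"x":0,"y":43,"z":0,"turn":0,"hand":0.02}]' 70
```

```text
clock: 16.4
ee_pos: [561.3, 198.4, 187.8]
tool_rot: [[0.492, 0.012, 0.871], [-0.87, -0.011, 0.492], [0.015, -1.0, 0.005]]
force: [-0.7, 0.1, -0.3]
finger_gap: 0.11
```

```bash
python3 -m inch '[{"x":0,"y":2,"z":0,"turn":0,"hand":0.02},{"x":0,"y":2,"z":0,"turn":0,"hand":0.02}]' 70
python3 - <<'E'
from h import *
a=grab('scene','s10');b=grab('side','d10');w=grab('wrist','w10');s=manip.state();print(s['force'],s['ee_pos'])
c=lambda f,u,v,w,h,k:np.clip(cv2.resize(f['color'][v:v+h,u:u+w,::-1],None,fx=k,fy=k,interpolation=cv2.INTER_CUBIC)*1.5,0,255).astype('uint8')
cv2.imwrite('pics/z13.png',np.hstack([c(a,310,195,100,130,4),c(b,180,110,100,130,4)]))
E
```

```text
clock: 16.65
ee_pos: [561.6, 198.5, 187.7]
tool_rot: [[0.492, 0.013, 0.87], [-0.87, -0.011, 0.492], [0.016, -1.0, 0.006]]
force: [-4.6, -1.4, 7.2]
finger_gap: 0.107
[-4.69086301 -0.1069437   8.47950842] [561.65974042 198.47452577 187.72066842]
```

View pics/z13.png

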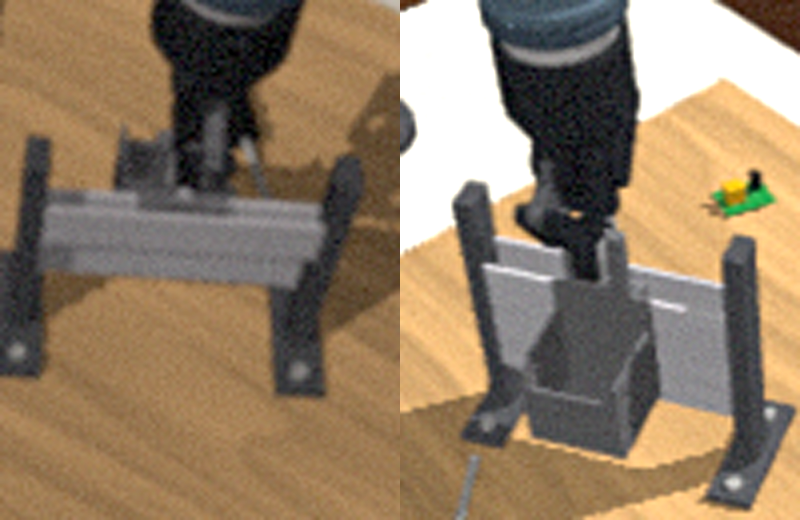

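Hook seated: it stops at the predicted height, pressing force rises to about 8 N, and the scene view shows the tooth in the notch. Releasing and withdrawing.

```bash
python3 -m inch '[{"x":0,"y":-1,"z":0,"turn":0,"hand":0.25},{"x":0,"y":-1,"z":0,"turn":0,"hand":0.4},{"x":0,"y":-1,"z":0,"turn":0,"hand":0.4},{"x":0,"y":-1,"z":0,"turn":0,"hand":0.4},{"x":0,"y":-20,"z":0,"turn":0,"hand":0.4},{"x":0,"y":-60,"z":0,"turn":0,"hand":0.4},{"x":0,"y":-110,"z":0,"turn":0,"hand":0.4},{"x":40,"y":-140,"z":-50,"turn":0,"hand":0.4},{"x":80,"y":-140,"z":-100,"turn":0,"hand":0.4},{"x":80,"y":-140,"z":-100,"turn":0,"hand":0.4},{"x":80,"y":-140,"z":-100,"turn":0,"hand":0.4},{"x":80,"y":-140,"z":-100,"turn":0,"hand":0.4}]' 70
python3 - <<'E'
from h import *
a=grab('scene','s11');b=grab('side','d11');w=grab('wrist','w11');s=manip.state();print(s['force'],s['ee_pos'])
c=lambda f,u,v,w,h,k:np.clip(cv2.resize(f['color'][v:v+h,u:u+w,::-1],None,fx=k,fy=k,interpolation=cv2.INTER_CUBIC)*1.5,0,255).astype('uint8')
cv2.imwrite('pics/z14.png',np.hstack([c(a,310,195,100,130,4),c(b,180,110,100,130,4)]))
E
```

```text
clock: 18.3
ee_pos: [512.5, 82.0, 328.6]
tool_rot: [[0.493, 0.013, 0.87], [-0.87, -0.01, 0.493], [0.016, -1.0, 0.006]]
force: [0.2, 0.3, 0.4]
finger_gap: 0.401
[0.19008951 0.63928552 0.05442194] [512.31384737  82.13958267 328.05603844]
```

View pics/z14.png

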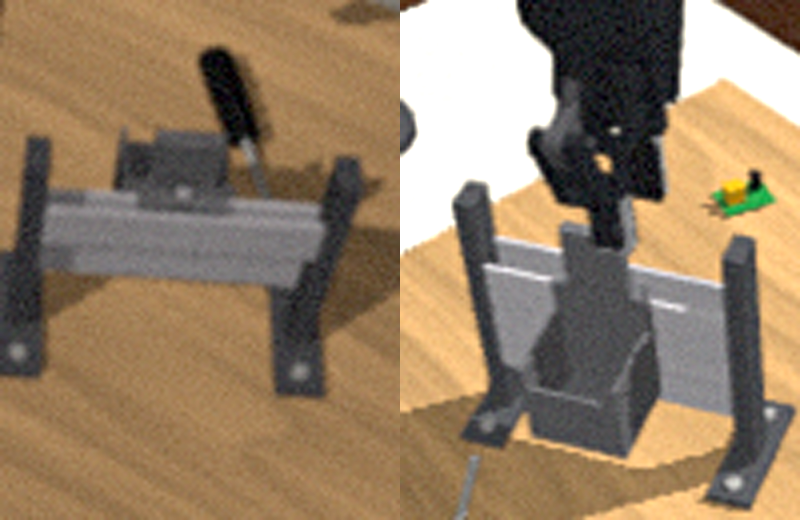

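View pics/w11.png

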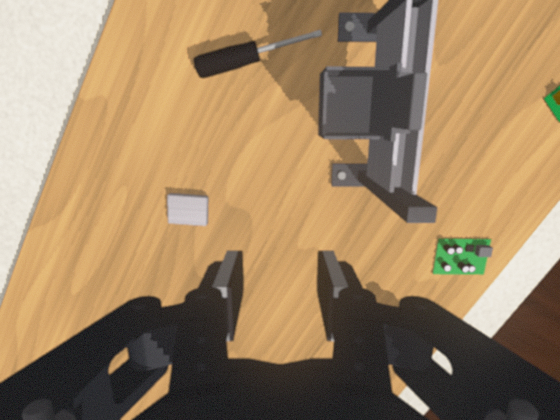

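Run:
```python
from h import *
a=load('s11');b=load('d11')
x,e=tri([ray(a,366.5,229),ray(b,221.3,165.5)]);print(x,np.round(e,1))
seat=np.array([566.2,202.8]);n=np.array([.8698,.4933]);v=np.array([-.4933,.8698])
for xo in(-5,5):
    q=np.r_[seat+n*(-6+xo)+v*20,202];print(xo,proj(a,q),proj(b,q))
print(manip.job_done())
```

```text
[553.27693531 214.03212492 204.56747829] [1.4 1.4]
-5 [367.34157656 228.05045832] [218.42868758 167.26119806]
5 [367.51819841 231.66109699] [220.15208937 164.59660036]
the job is handed in; nothing more can be done
None
```

I stood the caddy upright on the board, let go of it, then re-gripped it by its top grip and hung it on the rail. The job was handed in at about 18.5 s of the 62 s allowed. No verdict is reported, so the result below rests on my own checks.

- **Standing it up:** The first grip covered the full pads and held the caddy level, so it did not tip. I set it back down and gripped only the outer corner of the grip block with 20 N. It then pivoted over its base edge as I lifted, and the pictures after release showed it standing upright on its own.
- **Hanging it:** The caddy stopped at hook height, 148 mm, which matches the seat. A further 2 mm of downward push did not move it and the force rose to about 8 N.
- **Last checks:** After release the pictures showed the tooth in the notch, the tail behind the lip and the caddy level. The gripper was well clear with almost no force on it. The only numeric check after release was rough: a grip corner came out about 2.5 mm higher than expected in two views, with 1.4 mm ray error. In single views it was 1 to 3 pixels off. I put this down to blurred corners, because a caddy caught on the tooth would sit 8 mm high.
- **Bystanders:** I steered clear of the bottle, screwdriver and battery. The screwdriver and battery looked untouched in the last pictures. The bottle was not in the views I looked at, and I did not re-measure any of the three.

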